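# Complete the valve row and clamp the stop leg at its length mark

### The job

Stand the loose solenoid valve in the empty painted bay, square beside the other two and with its coil on the same side as theirs, and let it go. Then slide the spring-loaded stop leg toward the row until its red pointer is over the yellow mark and, holding it there between the fingers, squeeze the orange cam lever fully home toward the dark lug without letting the pointer leave the mark. Finish still holding lug and lever squeezed, with the pointer on the mark, because someone else will tighten the lock; do not let go, and do not push the other two valves about.

Things in the scene. Friction and masses are not known exactly. Their poses are not given: they have to be found in the camera images.
- rack: Fixed kitting rack: grey plate 132 (x) x 415 (y) x 8 mm; origin on the cart under its middle, y along the row and the leg's channel, z up. End wall 70 mm high at y = +190 mm. Three yellow-painted bays, 52 (y) x 120 (x) mm, centred at x = 0, y = +160, +104 and +48 mm (the empty one). The stop leg's channel, 26 mm high, lies along x = 0 from y = -215 to -5 mm.
- bay_c (a point): Centre of the empty bay on the rack's plate top; axes as the rack's.
- bay_c_coil (a point): Point on the plate 31.5 mm from bay_c toward rack -x, over which the coil's middle belongs.
- valve_c: Loose solenoid valve to place, 48 x 116 x 114 mm, 0.3 to 0.5 kg: black block (y -58..58, 38 mm high), blue and black coil tower at its +y end, grey connector at its -y end (y -55..-34, 69 mm high). Origin under its centre. In the bay its x axis points along rack +y and its y axis (coil end) along rack -x, toward the robot; it starts within 0.6 rad of that.
- coil (a point): Point at the underside of valve_c below the middle of its coil tower (valve x 3, y 31.5 mm). The tower is 38 (x) x 37 (y) mm from 38 to 84 mm height, then a head 29 mm in y up to 109 mm, button to 114 mm. Grasp the tower between its y faces: 47 mm is free between it and the connector.
- valve_a: Valve already standing in the bay next to the end wall (46 x 110 x 109 mm, loose); origin under its centre.
- valve_b: Valve already standing in the middle bay (50 x 119 x 118 mm, loose); origin under its centre.
- stop_leg: Sliding stop leg; origin in the grip head's middle, 10 mm above the cart, axes as the rack's. Slides toward rack +y from rack y = -175 mm (start) to -75 mm (end). A spring draws it back with 2 N at the start, 4.5 N at the end, whenever not held, even with the lever closed. Its foot plate (100 mm wide, top 63 mm above the cart) is 100 mm ahead (+y) of the origin; at the mark it is clear of the bay.
- grip (a point): Middle of the leg's grip head, 60 mm above the cart, midway between the outer faces of lug and open lever, which are 29 mm to either side along rack y. Moves with the leg, axes as the rack's. Squeezing moves both fingers, so the hand must shift back toward rack -y by half the lever's stroke (8 mm) to leave the leg where it is.
- lug (a point): Middle of the outer (-y) face of the leg's dark steel lug, 60 mm above the cart. The lug is an upright plate 34 (x) x 10 (y) mm, fixed on the leg, free to grasp from 35 to 84 mm above the cart; it is the -y side of the grip head. Pushing it toward rack +y slides the leg.
- cam_lever: Orange cam lever, an upright pad 34 (x) x 10 (y) mm on the +y side of the grip head, 30 to 84 mm above the cart; origin in its middle in x and y, 10 mm above the cart. It rides on the leg and slides toward the lug: its origin is at y = +24 mm in the leg's frame when open (58 mm over the outer faces of lug and lever), +8 mm when fully home (42 mm). Needs about 6 N; stays where left.
- pointer (a point): Tip of the leg's red pointer, on the robot side of the grip head and level with its middle along y; moves with the leg.
- mark: Yellow length mark, a clip 16 (x) x 12 (y) x 14 mm fixed on the rack's plate beside the channel; origin at the centre of its underside, axes as the rack's. The pointer is on the mark while it is over the clip, within 6 mm of its centre along rack y; the leg is then slid 65 to 89 mm.

How it is judged (in metres and radians):
On the way, in this order (a step that is already met when the one before it is completed fails the run):
1. the loose valve stands square in the empty bay and is let go (horizontal distance between valve_c and bay_c below 0.012 m and horizontal distance between coil and bay_c_coil below 0.014 m and z of valve_c in the frame of bay_c below 0.004 m and angle between valve_c's own z axis and vertical below 0.06 rad and angle between the x axis of valve_c and the y axis of rack, either way round below 0.15 rad and contact force between the fingers and valve_c below 0.1 N), for 0.3 s.
2. the fingers hold the leg with its pointer on the mark, the lever still open (y of pointer in the frame of mark between -0.006 and 0.006 m and y of cam_lever in the frame of stop_leg above 0.018 m and contact force between the fingers and stop_leg above 1 N), for 0.2 s.
At the end, for the whole second after the job is handed in: Valve upright on the plate in its bay (origin within 12 mm of bay_c, coil within 14 mm of bay_c_coil, square within 0.15 rad); pointer within 6 mm of the mark's centre; lever home to within 1.5 mm; fingers off the valve and still squeezing, over 3 N on the lever and 8 N on lever and lug together (all of step 1 and y of pointer in the frame of mark between -0.006 and 0.006 m and y of cam_lever in the frame of stop_leg below 0.0095 m and contact force between the fingers and stop_leg above 8 N and contact force between the fingers and cam_lever above 3 N); the arm keeps its last pose, push and grip.
It fails at once if the lever is pushed past half its stroke while the pointer is more than 9 mm from the mark's centre (y of cam_lever in the frame of stop_leg below 0.016 m and (y of pointer in the frame of mark above 0.009 m or y of pointer in the frame of mark below -0.009 m)).
It fails at once if one of the two valves already in the row is shoved more than 12 mm or tipped (distance of any of valve_a, valve_b from where it was at the start of the episode above 0.012 m or angle between any of valve_a, valve_b's own z axis and vertical above 0.3 rad).
It also fails if it takes over 58 s, if anything falls off the work surface, if the arm or the gripper's body presses on something with over 40 N, if the wrist force passes 120 N, or if a joint passes its speed limit or range.

### The arm

A 6-joint arm with a two-finger parallel gripper is mounted at the origin on a cart in front of the work surface, level with it; the furniture and walls round the work are solid. World frame = base frame: x ahead of the robot, y to its left, z up, the work surface at z = 0. Lengths are in m, angles in degrees, forces in N, time in s.
With the tool pointing down it reaches from about 0.25 to 0.725 m from the base axis. Payload 9.7 kg.
Tool frame: the origin (TCP) lies midway between the tips of the shut fingers; the grasp point (between the pads) lies 19 mm behind it; z points along the fingers, y is the line along which they close (so a half turn about z gives the same grasp; the last joint's range is limited). The gripper opens to 85 mm and grips with 20 to 120 N. Pads are 22 mm wide; open, the fingers measure 114 mm over their backs; the gripper's body (76 mm by 85 mm) begins 54 mm behind the grasp point. The pads swing forward as they close: fully open they stand 13 mm farther back than shut.
Start: joints at [-77.12, 4.979, 10.078, 95.1, 0, 90], TCP at [0.123, -0.536, 0.231] pointing down, gripper open.
Joint ranges: [-179.16, 179.16], [-48.56, 103.87], [-65.8, 70.77], [-126.05, 130.52], [-82.76, 87.17], [-180, 180]. Speed limits (degrees/s): [127.2, 127.2, 147.25, 180, 180, 180].

### API

Orientations are given as [roll, pitch, yaw] about the fixed x, y, z axes, in that order (R = Rz(yaw) Ry(pitch) Rx(roll)).
In Python, from workcell import * gives the robot as it stands.
- The arm moves only by the tool servo_tool, never from a script. Its argument "moves" is a list of rows, each a list of 4 numbers: the shift along the world's x, y, z in a scale on which 1.0 is 75 cm, then the turn about the world's z in fractions of the full range, 1 being 2 pi rad. A call has 1 to 20 rows; each row is the pose to reach, as a shift and turn from the pose commanded when the call began; what a row does not reach only later rows make up. A row lasts 1/12 s, in which the tool goes at most 41.7 mm and 7.16 degrees, less where a joint would pass 70% of its speed; a pose out of reach is approached as far as the arm can. No shift or turn number may pass 1 either way. A call with a gripper value outside its range is refused whole. "claw" is the closure, from 0 (fully open) to 1 (shut), set as the call begins (left out, the last holds). The fingers move at their own pace and stop on an object; "force" is the grip in N (left out, the last holds). Time passes only in rows, so rows that repeat a pose let the fingers close. It gives the time, the measured TCP pose, the force, the opening and the grip force at its end, in the units of the state.
- get_obs(): the state, without advancing time (a new reading comes with each control period).
- camera(name): name is "scene" or "top"; returns the picture (480x640x3 uint8, red, green, blue); there is no depth.
- get_calibration(name): a dict with "fx", "fy", "cx", "cy" (pixels), "rvec" (rotation vector, rad) and "tvec" (3), from world to camera coordinates, as OpenCV has them. Camera axes: x right, y down, z forward; pixel columns grow to the right and rows downward; lengths in m; the calibration is good to about 2 mm. A picture is of the moment at which its call begins. get_calibration takes no time and is no camera call.
- job_done(): hands the job in; it is judged then, once.
The state is a dict: "time": time; "q": joint angles; "qd": joint speeds; "joint_efforts": joint torques, N m; "ee_pos": TCP position; "tcp_rot": TCP orientation; "wrist_force": force on the tool from outside, world axes, zero at the start; "torque": the same for the moment, N m; "opening": finger opening in m; "grasp_force": force on a finger pad.
Only numpy, scipy, OpenCV 4.12 (cv2) and the standard library are available. Lean on these libraries where they do the work, as an engineer would, in place of code of your own. Each camera call takes 0.05 s, during which the arm holds its last target. There are 200 camera calls.

## Working session

There is one attempt and no reset: what is moved stays moved. The work goes in short steps, Python scripts to look and compute and a tool call to move; the robot and the scene stay as the last step left them, time stands still between calls to the robot, and variables do not carry over. Pictures are saved under pics/ and viewed, at most 10 in all, crops included, and the job is handed in when it is done.

Besides the shell and the picture viewer there is one more tool, called after "Call:" by a JSON object that holds its "name" and its "arguments". servo_tool: Moves the arm, as the interface text tells. Its arguments: {"type":"object","properties":{"moves":{"type":"array","items":{"type":"array","items":{"type":"number"}}},"claw":{"type":"number"},"force":{"type":"number"}},"required":["moves"]}

```bash
mkdir -p pics
python3 - <<'E'
from workcell import *
import cv2
for n in("scene","top"):
    c=get_calibration(n); print(n,{k:(v if isinstance(v,float) else list(map(lambda a:round(float(a),4),v)) if hasattr(v,'__len__') else v) for k,v in c.items()})
    cv2.imwrite(f"pics/{n}0.png",camera(n)[:,:,::-1])
print(get_obs())
E
```

```text
scene {'fx': 516.0898169042431, 'fy': 516.0898169042431, 'cx': 312.5779369256109, 'cy': 231.03309545025718, 'rvec': [1.1243, -2.3925, 1.0073], 'tvec': [0.3268, 0.342, 0.7664]}
top {'fx': 441.16325945930896, 'fy': 441.16325945930896, 'cx': 312.53859775443675, 'cy': 239.07705083268254, 'rvec': [2.1224, -2.1609, 0.1341], 'tvec': [-0.0124, 0.5127, 0.8377]}
{'time': 0.1, 'q': array([-7.71211457e+01,  5.00685257e+00,  1.00393801e+01,  9.50991433e+01,
       -6.22435926e-04,  9.00004300e+01]), 'qd': array([ 0.0834552 , -0.13303984,  0.03487541,  0.0589072 ,  0.05210672,
        0.08550971]), 'joint_efforts': array([ 8.87504120e-04, -5.21558619e+01,  4.65655267e+01,  1.58538896e-02,
       -1.49598759e-05,  5.84231032e-06]), 'ee_pos': array([ 0.12254173, -0.53596807,  0.23066794]), 'tcp_rot': array([-1.79933384e+02,  6.22935484e-04,  1.28784250e+01]), 'wrist_force': array([-1.10650627, -0.18708433, -0.15193051]), 'torque': array([0.01976033, 0.00753865, 0.008739  ]), 'grasp_force': 0.0, 'opening': 0.08560148273327535}
```

View pics/scene0.png

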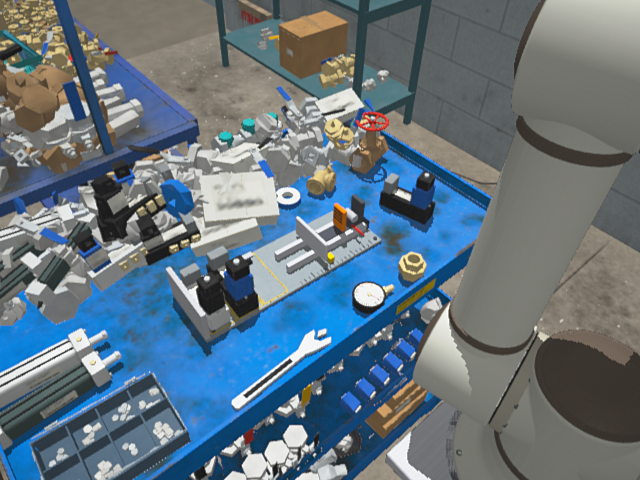

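View pics/top0.png

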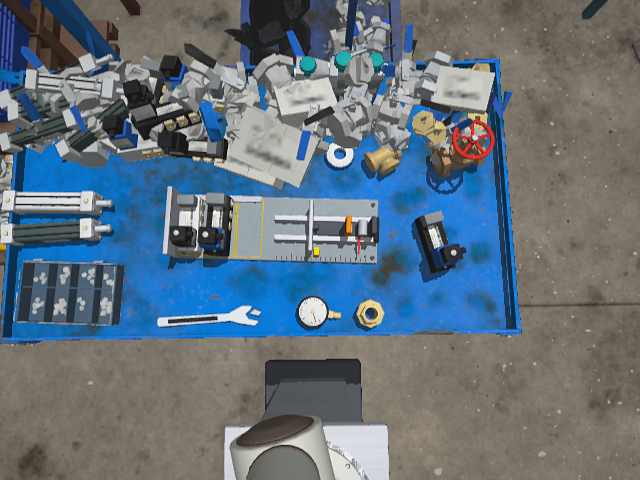

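The scene view shows the rack with the wall at left (~(200,300)), two valves at (207,290) and (240,285), the empty bay, the leg with its orange lever at (341,218), and the loose valve at (410,198). In the top view the rack spans (165-378, 187-263) and the loose valve is at (438,245). Next I'll take crops.

```bash
python3 - <<'E'
import cv2,numpy as np
t=cv2.imread("pics/top0.png")[180:280,160:480]; s=cv2.imread("pics/scene0.png")[160:350,160:460]
cv2.imwrite("pics/c_top.png",cv2.resize(t,None,fx=2.5,fy=2.5,interpolation=cv2.INTER_CUBIC))
cv2.imwrite("pics/c_scene.png",cv2.resize(s,None,fx=2.6,fy=2.6,interpolation=cv2.INTER_CUBIC))
E
cat > h.py <<'E'
from workcell import *
import cv2,numpy as np
CAL={n:get_calibration(n) for n in("scene","top")}
def ray(n,uv):
    c=CAL[n];R=cv2.Rodrigues(np.array(c["rvec"],float))[0];t=np.array(c["tvec"],float)
    d=R.T@np.array([(uv[0]-c["cx"])/c["fx"],(uv[1]-c["cy"])/c["fy"],1]);return -R.T@t,d/np.linalg.norm(d)
def onz(n,uv,z):
    o,d=ray(n,uv);return o+d*(z-o[2])/d[2]
def tri(us,ut):
    (a,d),(b,e)=ray("scene",us),ray("top",ut)
    s=np.linalg.lstsq(np.c_[d,-e],b-a,rcond=None)[0];p,q=a+d*s[0],b+e*s[1];return (p+q)/2,np.linalg.norm(p-q)
def proj(n,P):
    c=CAL[n];K=np.array([[c["fx"],0,c["cx"]],[0,c["fy"],c["cy"]],[0,0,1]])
    return cv2.projectPoints(np.array(P,float).reshape(-1,3),np.array(c["rvec"],float),np.array(c["tvec"],float),K,None)[0].reshape(-1,2)
E
```

```text
(no output)
```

View pics/c_top.png

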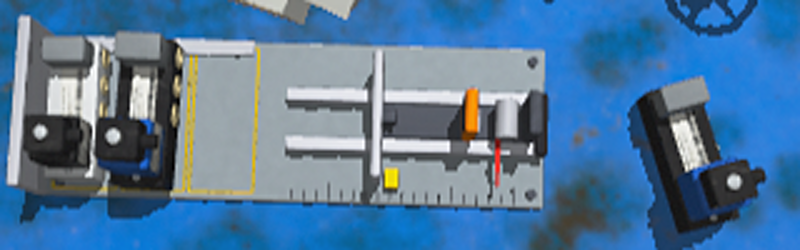

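View pics/c_scene.png

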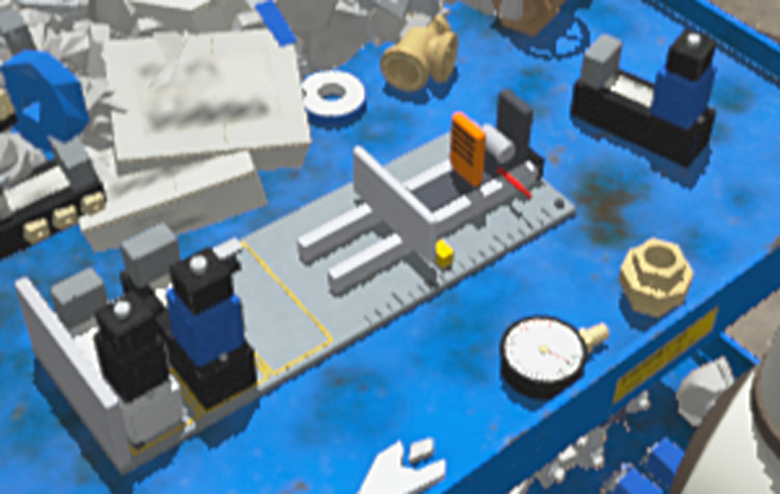

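The crops show these features:
- **Top crop:** empty bay lines at x≈190 and 257, mark at (391,179), pointer tip at (498,185), orange lever at (471,112), lug at (537,120), valve button at (733,182).
- **Scene crop:** button at (693,40), lever top at (467,118), lug top at (515,97), mark at (443,254).

Next I'll get sub-pixel masks and rays.

```bash
cat >> h.py <<'E'
T=lambda x,y:(x/2.5+160,y/2.5+180)
S=lambda x,y:(x/2.6+160,y/2.6+160)
E
python3 - <<'E'
from h import *
np.set_printoptions(precision=4,suppress=True)
print("cams",ray("top",(0,0))[0],ray("scene",(0,0))[0])
for n,s,t in [("button",S(693,40),T(733,182)),("conn top near-left",S(590,62),T(676,112)),("lever top",S(467,118),T(471,92)),("lug top",S(515,97),T(538,96)),("mark top",S(443,244),T(391,179)),
 ("pointer tip",S(530,194),T(498,187)),("btn b",S(199,264),T(122,138)),("btn a",S(122,309),T(39,131)),("plate nr",S(575,212),T(543,209)),("yellow nr",S(331,341),T(255,193)),("yellow fr",S(243,243),T(259,48))]:
    p,e=tri(s,t); print(n,p,"gap",round(e,4))
im=cv2.imread("pics/top0.png");hsv=cv2.cvtColor(im,cv2.COLOR_BGR2HSV)
def blobs(lo,hi,roi):
    x0,y0,x1,y1=roi;m=cv2.inRange(hsv[y0:y1,x0:x1],lo,hi)
    n,l,st,c=cv2.connectedComponentsWithStats(m)
    return [(st[i][:4]+[x0,y0,0,0],st[i][4],c[i]+[x0,y0]) for i in range(1,n) if st[i][4]>5]
R=(160,180,400,275)
for nm,lo,hi in [("yellow",(22,120,100),(34,255,255)),("orange",(8,150,120),(19,255,255)),("red",(0,150,120),(5,255,255))]:
    for b in blobs(lo,hi,R): print(nm,b)
# right yellow line columns per row
g=hsv[:,:,1].astype(float)
for r in range(205,252,8): 
    w=np.clip(g[r,255:272]-60,0,None); print(r,(w*np.arange(255,272)).sum()/w.sum(), end="; ")
E
```

```text
cams [ 0.3903 -0.0337  0.9008] [-0.0141  0.4549  0.7772]
button [ 0.4718 -0.2752  0.109 ] gap 0.0015
conn top near-left [ 0.5378 -0.2451  0.0587] gap 0.0137
lever top [ 0.5438 -0.0938  0.0791] gap 0.0097
lug top [ 0.5412 -0.1444  0.0744] gap 0.0082
mark top [ 0.4885 -0.0289  0.0239] gap 0.0006
pointer tip [ 0.4801 -0.1132  0.031 ] gap 0.0005
btn b [0.5131 0.1657 0.1163] gap 0.0036
btn a [0.5179 0.2253 0.1123] gap 0.002
plate nr [ 0.4646 -0.1526 -0.0026] gap 0.0
yellow nr [0.4823 0.0837 0.0009] gap 0.0014
yellow fr [0.6023 0.0789 0.0035] gap 0.0015
yellow (array([260, 199,   4,  59]), np.int32(69), array([261.8116, 227.4493]))
yellow (array([230, 202,  13,  55]), np.int32(135), array([235.6444, 230.8741]))
yellow (array([314, 247,   5,   9]), np.int32(42), array([316.0714, 250.7143]))
orange (array([346, 216,   5,  17]), np.int32(84), array([348.0238, 224.0952]))
red (array([358, 239,   2,  15]), np.int32(25), array([358.4, 245. ]))
205 263.0; 213 262.52287581699346; 221 262.0; 229 262.0; 237 261.18333333333334; 245 261.0;
```

Run:
```python
from h import *
np.set_printoptions(precision=4,suppress=True)
im=cv2.imread("pics/top0.png");hsv=cv2.cvtColor(im,cv2.COLOR_BGR2HSV);sat=hsv[:,:,1].astype(float)
def cross(v,i0,th=110):  # first upward crossing
    k=np.argmax(v>th); return i0+k-1+(th-v[k-1])/(v[k]-v[k-1])
bot=np.array([onz("top",(c,cross(sat[255:270,c],255)-0.0),.008)[:2] for c in range(275,370,3)])
rt=np.array([onz("top",(cross(sat[r,370:388],370),r),.008)[:2] for r in range(206,258,3)])
yl=np.array([onz("top",p,.008)[:2] for p in [(263,205),(262.52,213),(262,221),(262,229),(261.18,237),(261,245)]])
fit=lambda P:cv2.fitLine(P.astype(np.float32),cv2.DIST_HUBER,0,.001,.001).ravel()
for n,P in(("bottom",bot),("right",rt),("yellow",yl)):
    f=fit(P); print(n,"dir",np.degrees(np.arctan2(f[1],f[0])),"pt",f[2:])
def seg(z,*uv): 
    P=[onz("top",T(*u),z) for u in uv];return P
# valve
b=onz("top",T(733,182),.114);c=onz("top",T(688,95.5),.069);v=b-c
print("btn",b,"conn",c,"len",np.hypot(*v[:2]),"dir",np.degrees(np.arctan2(v[1],v[0])))
a=seg(0,(641,100),(683,232));d=a[1]-a[0];print("left bottom edge",a,np.hypot(*d[:2]),np.degrees(np.arctan2(d[1],d[0])))
print("lever top",onz("top",T(471,90),.084),onz("top",T(471,112),.084),"lug",onz("top",T(538,112),.084),"mark",onz("top",(316.07,250.7),.022),"ptr",onz("top",(358.4,253),.03))
o=cv2.inRange(hsv,(95,120,60),(125,255,140)) # coil blue
```

```text
bottom dir 87.302124 pt [ 0.4696 -0.0367]
right dir -3.379336 pt [ 0.5334 -0.1545]
yellow dir -2.8781776 pt [0.5477 0.0823]
btn [ 0.4719 -0.2732  0.114 ] conn [ 0.5435 -0.2568  0.069 ] len 0.0734794011442519 dir -167.0920466172568
left bottom edge [array([ 0.5532, -0.2364,  0.    ]), array([ 0.4436, -0.265 ,  0.    ])] 0.11322662190175298 -165.37373521884825
lever top [ 0.5482 -0.0905  0.084 ] [ 0.5314 -0.09    0.084 ] lug [ 0.5304 -0.1402  0.084 ] mark [ 0.4907 -0.0281  0.022 ] ptr [ 0.4837 -0.1119  0.03  ]
```

```bash
cat >> h.py <<'E'
a=np.radians(-2.8);U=np.array([np.cos(a),np.sin(a)]);V=np.array([-np.sin(a),np.cos(a)])
O=.5368*U+.0865*V
def rk(x,y,z): return np.r_[O+x/1e3*U+y/1e3*V,z/1e3]
def vb(cx,cy,th,x,y,z): # valve point, th = direction of valve y axis, coil point at cx,cy
    t=np.radians(th);Y=np.array([np.cos(t),np.sin(t)]);X=np.array([Y[1],-Y[0]])
    return np.r_[np.array([cx,cy])+(x-3)/1e3*X+(y-31.5)/1e3*Y,z/1e3]
def draw(im,n,P,col,x0,y0,f,close=True):
    q=((proj(n,P)-[x0,y0])*f).round().astype(np.int32);cv2.polylines(im,[q],close,col,1)
def overlay(n,img,valve,x0,y0,w,h,f,leg=-175):
    im=cv2.resize(img[y0:y0+h,x0:x0+w],None,fx=f,fy=f,interpolation=cv2.INTER_CUBIC)
    D=lambda P,c:draw(im,n,P,c,x0,y0,f)
    D([rk(x,y,8) for x,y in[(-66,-207.5),(66,-207.5),(66,207.5),(-66,207.5)]],(0,0,255))
    D([rk(x,y,8) for x,y in[(-60,22),(60,22),(60,74),(-60,74)]],(255,0,255))
    D([rk(x,leg+y,84) for x,y in[(-17,-29),(17,-29),(17,-19),(-17,-19)]],(0,255,0))
    D([rk(x,leg+y,84) for x,y in[(-17,19),(17,19),(17,29),(-17,29)]],(0,255,0))
    for z,r in[(valve[3],(-24,24,-58,58)),(valve[3]+38,(-24,24,-58,58)),(valve[3]+84,(-16,22,13,50)),(valve[3]+69,(-12,12,-55,-34))]:
        D([vb(*valve[:3],x,y,z) for x,y in[(r[0],r[2]),(r[1],r[2]),(r[1],r[3]),(r[0],r[3])]],(0,255,255))
    return im
E
python3 - <<'E'
from h import *
v=(.4725,-.2755,-165.2,0)
A=overlay("top",cv2.imread("pics/top0.png"),v,160,180,320,100,2.5)
B=overlay("scene",cv2.imread("pics/scene0.png"),v,200,160,250,105,3.2)
B=B[:,:800];A=cv2.copyMakeBorder(A,0,0,0,max(0,B.shape[1]-A.shape[1]),0)
cv2.imwrite("pics/ov.png",np.vstack([A,B]))
E
```

```text
(no output)
```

View pics/ov.png

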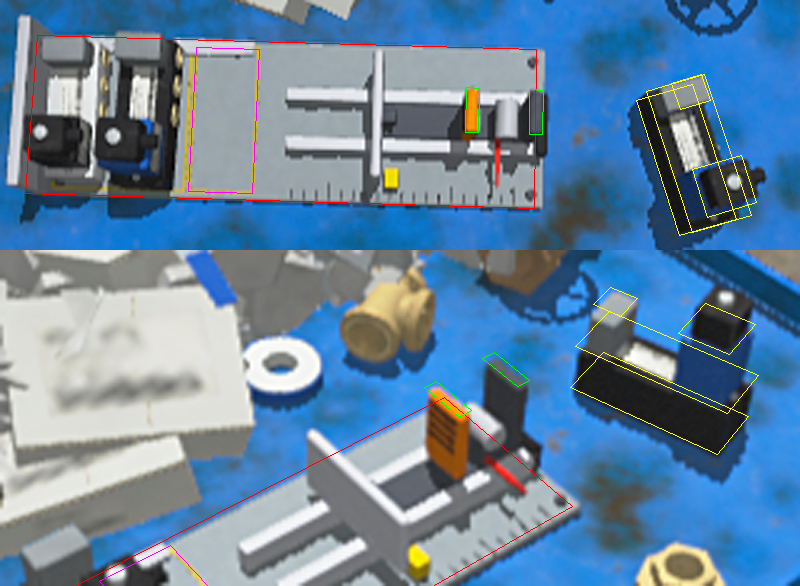

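Careful with the scale: shifts go in shares of 75 cm and turns go in shares of 2 pi rad. That gives: 35 cm / 75 = 0.4667, 34 cm / 75 = 0.4533, 1.6 rad / 6.2832 = 0.2546.

Call:
{"name": "servo_tool", "arguments": {"moves": [[0.04,0.04,0,0.0159],[0.0933,0.08,0,0.035],[0.1333,0.12,0,0.0541],[0.1733,0.1467,0,0.0732],[0.2133,0.18,0,0.0923],[0.2667,0.2133,0,0.1114],[0.3067,0.2467,0,0.1305],[0.3467,0.2733,0,0.1496],[0.3867,0.3,0,0.1687],[0.4267,0.3267,0,0.1878],[0.4533,0.3467,0,0.2069],[0.4667,0.3467,0,0.226],[0.4667,0.3467,0,0.2451],[0.4667,0.3467,0,0.2546],[0.4667,0.3467,0,0.2546]], "claw": 0}}

```text
time: 1.35
ee_pos: [0.4728, -0.2758, 0.2307]
tcp_rot: [-180.0, -0.0, 104.8]
wrist_force: [-0.1, -0.1, -0.7]
opening: 0.0852
grasp_force: 0.0
```

The overlay agrees with the top view: bay lines, lug and lever match, and the valve outlines sit on the valve within about 2 px. The scene view shows the heights about 5 mm low, which is a calibration bias. Now I'll go down over the coil tower and grip.

Call:
{"name": "servo_tool", "arguments": {"moves": [[0,0,-0.0267,0],[0,0,-0.0667,0],[0,0,-0.1067,0],[0,0,-0.1467,0],[0,0,-0.18,0],[0,0,-0.2,0],[0,0,-0.22,0],[0,0,-0.2333,0],[0,0,-0.24,0],[0,0,-0.24,0],[0,0,-0.24,0]]}}

```text
time: 2.27
ee_pos: [0.4728, -0.2763, 0.0518]
tcp_rot: [180.0, 0.0, 104.5]
wrist_force: [1.1, 0.4, 0.2]
opening: 0.0853
grasp_force: 0.0
```

Call:
{"name": "servo_tool", "arguments": {"moves": [[0,0,0,0],[0,0,0,0],[0,0,0,0],[0,0,0,0],[0,0,0,0],[0,0,0,0],[0,0,0,0],[0,0,0,0],[0,0,0,0],[0,0,0,0],[0,0,0,0],[0,0,0,0]], "claw": 1, "force": 40}}

```text
time: 3.27
ee_pos: [0.4729, -0.2763, 0.0519]
tcp_rot: [180.0, 0.0, 104.6]
wrist_force: [-0.7, -0.0, 5.2]
opening: 0.0374
grasp_force: 41.8
```

Scaled: 14 cm / 75 = 0.1867, 12 cm / 75 = 0.16.

Call:
{"name": "servo_tool", "arguments": {"moves": [[0,0,0.0133,0],[0,0,0.04,0],[0,0,0.08,0],[0,0,0.12,0],[0,0,0.16,0],[0,0,0.1867,0],[0,0,0.1867,0]]}}

```text
time: 3.85
ee_pos: [0.4736, -0.2767, 0.1959]
tcp_rot: [179.8, 0.2, 104.6]
wrist_force: [0.6, -0.2, -3.7]
opening: 0.0374
grasp_force: 41.3
```

Scaled: 38.9 cm / 75 = 0.5187, 38.2 cm / 75 = 0.5093, -0.304 rad / 6.2832 = -0.0484.

Call:
{"name": "servo_tool", "arguments": {"moves": [[0,0.0133,0,0],[0.004,0.04,0,-0.0032],[0.008,0.0667,0,-0.008],[0.012,0.1,0,-0.0127],[0.016,0.1333,0,-0.0175],[0.02,0.1733,0,-0.0223],[0.024,0.2133,0,-0.0271],[0.028,0.2533,0,-0.0318],[0.032,0.2933,0,-0.0366],[0.036,0.3333,0,-0.0398],[0.04,0.3733,0,-0.043],[0.0427,0.4133,0,-0.0462],[0.0453,0.4467,0,-0.0477],[0.048,0.4733,0,-0.0484],[0.0507,0.4933,0,-0.0484],[0.052,0.5093,0,-0.0484],[0.052,0.5187,0,-0.0484],[0.052,0.5187,0,-0.0484],[0.052,0.5187,0,-0.0484],[0.052,0.5187,0,-0.0484]]}}

```text
time: 5.52
ee_pos: [0.5114, 0.1122, 0.191]
tcp_rot: [-180.0, 0.0, 87.1]
wrist_force: [-0.3, 0.7, -4.0]
opening: 0.0375
grasp_force: 41.2
```

Run:
```python
from h import *
o=get_obs();print(o["ee_pos"],o["tcp_rot"],o["wrist_force"],o["grasp_force"])
p=o["ee_pos"];v=(p[0],p[1],177.2,(p[2]-.0515)*1e3)
s=camera("scene")[:,:,::-1].copy();t=camera("top")[:,:,::-1].copy()
cv2.imwrite("pics/s1.png",s);cv2.imwrite("pics/t1.png",t)
A=overlay("top",t,v,160,160,320,110,2.5)
B=overlay("scene",s,v,160,180,250,100,3.2)
cv2.imwrite("pics/ov1.png",np.vstack([A,B]))
```

```text
[0.51141759 0.11215481 0.19102868] [-1.79975186e+02  2.03457612e-02  8.70979641e+01] [-0.25882817  0.68276577 -4.04325623] 41.24038338661194
```

View pics/ov1.png

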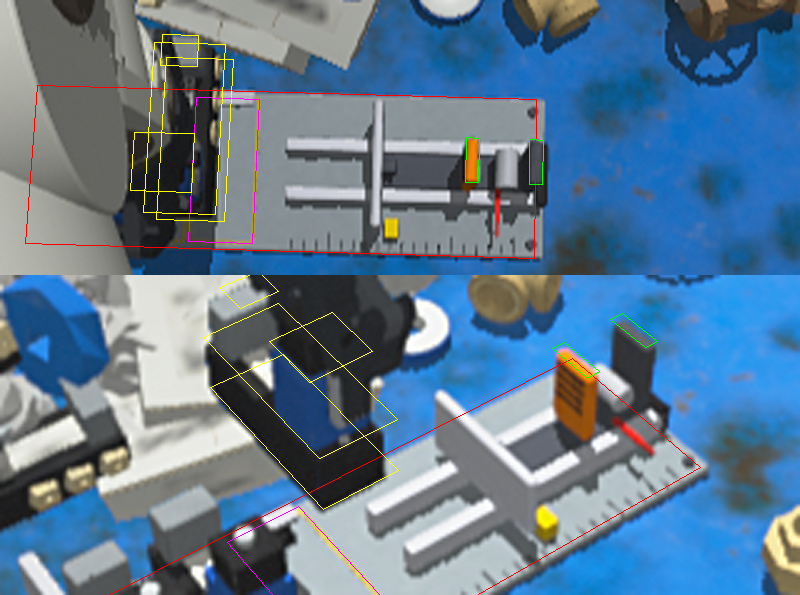

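The top view is partly hidden by the arm. In the scene view the held valve's bottom long edge matches the prediction within 2 px, from (210,388) to (322,508). Lowering it into the bay.

Scaled: -13 cm / 75 = -0.1733, -12.9 cm / 75 = -0.172.

Call:
{"name": "servo_tool", "arguments": {"moves": [[0,-0.0013,-0.0133,0],[0,-0.0013,-0.04,0],[0,-0.0013,-0.0667,0],[0,-0.0013,-0.0933,0],[0,-0.0013,-0.1133,0],[0,-0.0013,-0.1333,0],[0,-0.0013,-0.1467,0],[0,-0.0013,-0.1573,0],[0,-0.0013,-0.164,0],[0,-0.0013,-0.1693,0],[0,-0.0013,-0.172,0],[0,-0.0013,-0.1733,0],[0,-0.0013,-0.1733,0],[0,-0.0013,-0.1733,0]]}}

```text
time: 6.78
ee_pos: [0.5119, 0.1119, 0.0618]
tcp_rot: [180.0, -0.0, 87.1]
wrist_force: [-0.2, -0.5, -4.1]
opening: 0.0372
grasp_force: 41.2
```

Call:
{"name": "servo_tool", "arguments": {"moves": [[0,0,-0.0007,0],[0,0,-0.0013,0],[0,0,-0.002,0],[0,0,-0.002,0]]}}

```text
time: 7.12
ee_pos: [0.5117, 0.1119, 0.06]
tcp_rot: [180.0, -0.0, 87.1]
wrist_force: [-0.4, 1.2, -4.2]
opening: 0.0369
grasp_force: 41.3
```

Scaled: -0.12 cm / 75 = -0.0016, -0.08 cm / 75 = -0.0011.

Call:
{"name": "servo_tool", "arguments": {"moves": [[0,0,-0.0005,0],[0,0,-0.0011,0],[0,0,-0.0016,0],[0,0,-0.0016,0]]}}

```text
time: 7.45
ee_pos: [0.5117, 0.1119, 0.0599]
tcp_rot: [179.9, -0.0, 87.1]
wrist_force: [-4.7, 0.1, 8.6]
opening: 0.0373
grasp_force: 42.7
```

Run:
```python
from h import *
o=get_obs();print(o["ee_pos"],o["tcp_rot"],o["wrist_force"],o["torque"])
s=camera("scene")[:,:,::-1].copy()
cv2.imwrite("pics/s2.png",s)
p=o["ee_pos"];B=overlay("scene",s,(p[0],p[1],177.2,8),160,200,200,130,4)
cv2.imwrite("pics/ov2.png",B)
```

```text
[0.51171921 0.11190265 0.05988141] [ 1.79944963e+02 -1.81843862e-02  8.71378331e+01] [-4.72841464  0.13429659  8.55309008] [-0.18281006  1.18396538  0.02357235]
```

View pics/ov2.png

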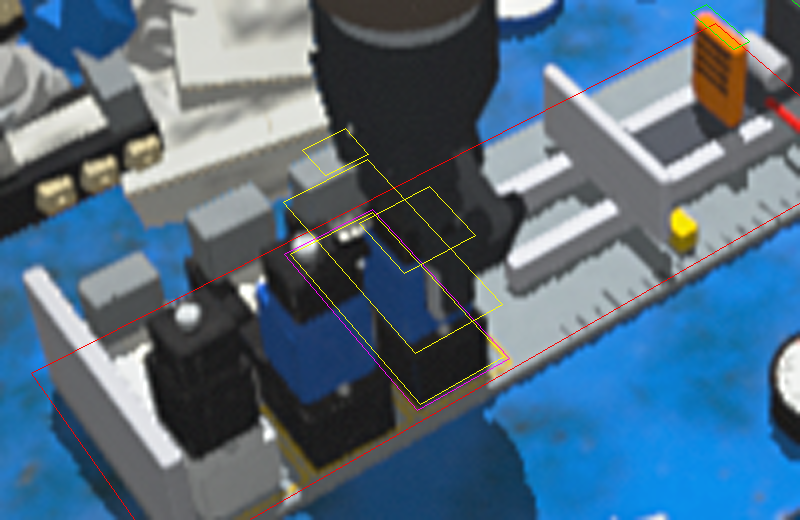

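The valve stands on the plate within the bay outline: its bottom corners are at (415,405) and (490,360) against bay (418,408) to (508,358). There is a gap to valve_b, and the contact force confirms seating. I'll release and lift.

Scaled: 0.1 cm / 75 = 0.0013, 0.05 cm / 75 = 0.0007.

Call:
{"name": "servo_tool", "arguments": {"moves": [[0,0,0.0007,0],[0,0,0.0013,0],[0,0,0.0013,0],[0,0,0.0013,0],[0,0,0.0013,0],[0,0,0.0013,0],[0,0,0.0013,0],[0,0,0.0013,0],[0,0,0.0013,0],[0,0,0.0013,0]], "claw": 0}}

```text
time: 8.33
ee_pos: [0.5116, 0.1118, 0.0595]
tcp_rot: [-180.0, 0.0, 87.1]
wrist_force: [-0.5, -0.4, -0.4]
opening: 0.0854
grasp_force: 0.0
```

Scaled: -37 cm / 75 = -0.4933, -35 cm / 75 = -0.4667.

Call:
{"name": "servo_tool", "arguments": {"moves": [[0,0,0.0133,0],[0,0,0.04,0],[0,0,0.08,0],[0,0,0.12,0],[0,0,0.16,0],[0,0,0.1867,0],[0,-0.0267,0.1867,0],[0,-0.0533,0.1867,0],[0,-0.0933,0.1867,0],[0,-0.1333,0.1867,0],[0,-0.1733,0.1867,0],[0,-0.2133,0.1867,0],[0,-0.2667,0.1867,0],[0,-0.3067,0.1867,0],[0,-0.3467,0.1867,0],[0,-0.3867,0.1867,0],[0,-0.4267,0.1867,0],[0,-0.4667,0.1867,0],[0,-0.4933,0.1867,0],[0,-0.4933,0.1867,0]]}}

```text
time: 10.0
ee_pos: [0.5112, -0.2614, 0.1998]
tcp_rot: [-180.0, 0.0, 87.0]
wrist_force: [0.1, 0.9, 0.4]
opening: 0.0853
grasp_force: 0.0
```

Run:
```python
from h import *
o=get_obs();print(o["time"],o["ee_pos"],o["tcp_rot"],o["q"],o["opening"])
s=camera("scene")[:,:,::-1].copy();t=camera("top")[:,:,::-1].copy()
cv2.imwrite("pics/s3.png",s);cv2.imwrite("pics/t3.png",t)
v=(.5117,.1119,177.2,8)
A=overlay("top",t,v,150,170,230,100,3.4)
B=overlay("scene",s,v,160,200,200,65,3.91)
B=cv2.resize(B,(A.shape[1],252))
cv2.imwrite("pics/ov3.png",np.vstack([A,B]))
```

```text
10.0 [ 0.51119525 -0.2614078   0.19978991] [-1.79999379e+02  4.44244876e-02  8.69512306e+01] [-2.70633838e+01  7.75125878e+00  9.60111554e+00  9.18323444e+01
 -4.08318100e-02  6.59853797e+01] 0.08533963172130475
```

View pics/ov3.png

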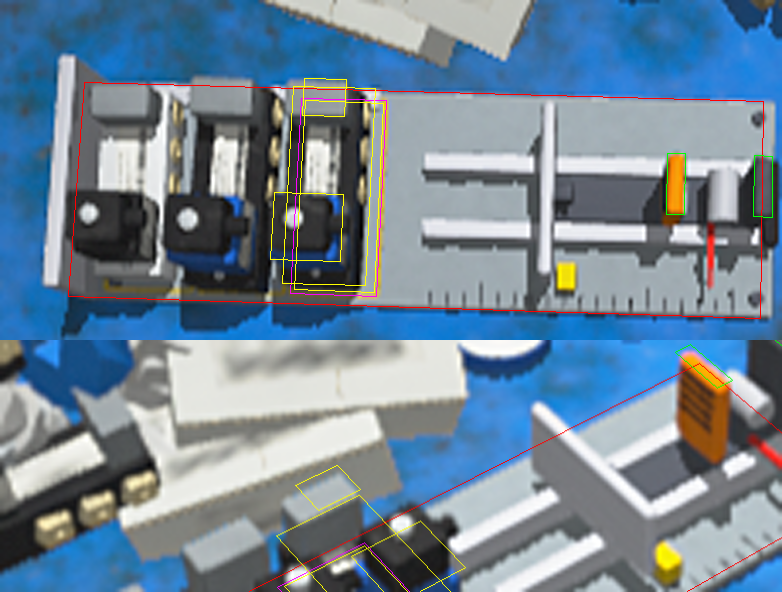

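The top view shows valve_c standing parallel to the others, with buttons at (89,215), (187,219) and (294,218) and even spacing, coil toward the robot. Now the stop leg: I'll turn the hand so the fingers lie along the row and go above the grip head.

Scaled: 14.7 cm / 75 = 0.196, 13.8 cm / 75 = 0.184, 1.574 rad / 6.2832 = 0.2505.

Call:
{"name": "servo_tool", "arguments": {"moves": [[0.0027,0.0133,0,0.0191],[0.0053,0.0267,0,0.0382],[0.008,0.0427,0,0.0573],[0.0107,0.0587,0,0.0764],[0.0133,0.0747,0,0.0955],[0.016,0.0907,0,0.1146],[0.0187,0.1067,0,0.1337],[0.0213,0.1227,0,0.1528],[0.024,0.1387,0,0.1719],[0.0267,0.1547,0,0.191],[0.028,0.1707,0,0.2101],[0.028,0.184,0,0.2292],[0.028,0.196,0,0.2467],[0.028,0.196,0,0.2505],[0.028,0.196,0,0.2505],[0.028,0.196,0,0.2505]]}}

```text
time: 11.43
ee_pos: [0.5326, -0.1108, 0.1999]
tcp_rot: [-180.0, 0.0, 177.2]
wrist_force: [-0.2, -0.8, -0.8]
opening: 0.0857
grasp_force: 0.0
```

Scaled: -15.5 cm / 75 = -0.2067, -13.5 cm / 75 = -0.18.

Call:
{"name": "servo_tool", "arguments": {"moves": [[0,-0.0027,-0.0267,0],[0,-0.0053,-0.0533,0],[0,-0.0053,-0.0933,0],[0,-0.0053,-0.1333,0],[0,-0.0053,-0.16,0],[0,-0.0053,-0.18,0],[0,-0.0053,-0.196,0],[0,-0.0053,-0.204,0],[0,-0.0053,-0.2067,0],[0,-0.0053,-0.2067,0],[0,-0.0053,-0.2067,0]]}}

```text
time: 12.35
ee_pos: [0.5331, -0.1153, 0.0456]
tcp_rot: [-180.0, 0.1, 177.3]
wrist_force: [-0.1, -0.8, 0.7]
opening: 0.0854
grasp_force: 0.0
```

Call:
{"name": "servo_tool", "arguments": {"moves": [[0,0,0,0],[0,0,0,0],[0,0,0,0],[0,0,0,0],[0,0,0,0]], "claw": 0.24, "force": 20}}

```text
time: 12.77
ee_pos: [0.5327, -0.1151, 0.0448]
tcp_rot: [-180.0, 0.0, 177.3]
wrist_force: [-0.5, 0.6, 0.4]
opening: 0.0649
grasp_force: 0.0
```

Run:
```python
from h import *
o=get_obs();print(o["time"],o["ee_pos"],o["tcp_rot"],o["opening"],o["wrist_force"])
s=camera("scene")[:,:,::-1].copy();t=camera("top")[:,:,::-1].copy()
cv2.imwrite("pics/s4.png",s);cv2.imwrite("pics/t4.png",t)
A=cv2.resize(t[180:280,280:400],(400,333));B=cv2.resize(s[150:290,270:400],(400,431))
A=cv2.copyMakeBorder(A,0,98,0,0,0);cv2.imwrite("pics/v4.png",np.hstack([A,B]))
```

```text
12.7667 [ 0.53268997 -0.11514782  0.04476463] [-1.79998436e+02  1.45676018e-02  1.77319153e+02] 0.06487880334880368 [-0.50005938  0.63425241  0.3712995 ]
```

View pics/v4.png

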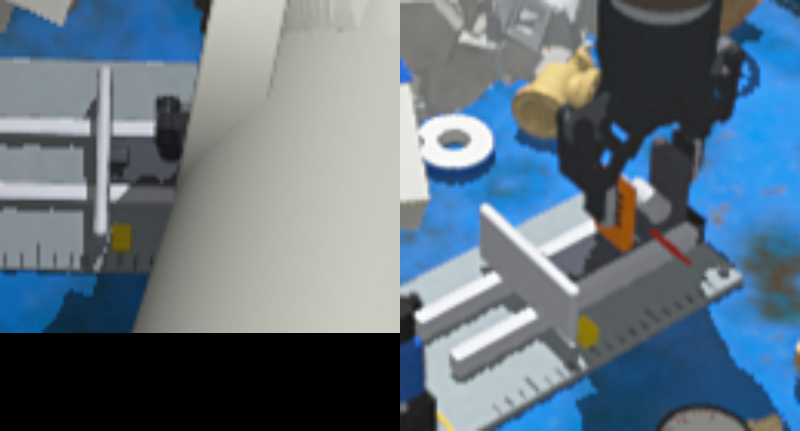

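The fingers stand astride lug and lever in the scene view, and the pointer and mark stay visible there at about (670,245) and (588,330). I'll close to about 60 mm opening and push the lug 70 mm along the row.

Call:
{"name": "servo_tool", "arguments": {"moves": [[0,0,0,0],[0,0,0,0],[0,0,0,0],[0.0001,0.004,0,0],[0.0004,0.0093,0,0],[0.0007,0.016,0,0],[0.0011,0.0227,0,0],[0.0015,0.0293,0,0],[0.0017,0.036,0,0],[0.0021,0.0427,0,0],[0.0024,0.0493,0,0],[0.0027,0.056,0,0],[0.0031,0.0627,0,0],[0.0033,0.0693,0,0],[0.0037,0.076,0,0],[0.004,0.0827,0,0],[0.0043,0.088,0,0],[0.0045,0.0933,0,0],[0.0045,0.0933,0,0],[0.0045,0.0933,0,0]], "claw": 0.295}}

```text
time: 14.53
ee_pos: [0.5359, -0.0448, 0.0445]
tcp_rot: [180.0, -0.0, 177.3]
wrist_force: [-1.5, -3.8, 1.5]
opening: 0.0603
grasp_force: 1.5
```

```bash
cat >> h.py <<'E'
def px(img,lo,hi,roi,lab):
    hsv=cv2.cvtColor(img,cv2.COLOR_BGR2HSV);x0,y0,x1,y1=roi;m=cv2.inRange(hsv[y0:y1,x0:x1],lo,hi)
    n,l,st,c=cv2.connectedComponentsWithStats(m)
    if n<2: print(lab,"none");return None
    i=1+np.argmax(st[1:,4]);ys,xs=np.nonzero(l==i);P=np.c_[xs+x0,ys+y0]
    return P
def look(k,roi=(290,210,400,290)):
    o=get_obs();print(o["time"],o["ee_pos"],"open",o["opening"],"F",o["wrist_force"],"g",o["grasp_force"])
    s=camera("scene")[:,:,::-1].copy();cv2.imwrite(f"pics/s{k}.png",s)
    r=px(s,(0,120,60),(6,255,255),roi,"red");y=px(s,(22,110,60),(34,255,255),roi,"yel")
    for n,P,z in(("ptr",r,.031),("mark",y,.015)):
        if P is None: continue
        L=P[np.argmax(P[:,0]+P[:,1])] if n=="ptr" else P.mean(0)
        w=onz("scene",L,z)[:2]-O; print(n,len(P),L,P.mean(0),"rack mm",w@U*1e3,w@V*1e3)
E
python3 - <<'E'
from h import *
np.set_printoptions(precision=4,suppress=True)
s=cv2.imread("pics/s0.png") if False else cv2.imread("pics/scene0.png")
r=px(s,(0,120,60),(6,255,255),(290,210,400,290),"r");y=px(s,(22,110,60),(34,255,255),(290,210,400,290),"y")
for n,P,z in(("ptr",r,.031),("mark",y,.015)):
    L=P[np.argmax(P[:,0]+P[:,1])] if n=="ptr" else P.mean(0); w=onz("scene",L,z)[:2]-O;print("start",n,len(P),L,w@U*1e3,w@V*1e3)
look(5)
cv2.imwrite("pics/v5.png",cv2.resize(cv2.imread("pics/s5.png")[180:300,260:400],None,fx=5,fy=5,interpolation=cv2.INTER_CUBIC))
E
```

```text
start ptr 34 [363 235] -51.360817929031334 -173.76797088297295
start mark 53 [330.1887 257.3585] -48.754786997924555 -90.87359219136003
14.5333 [ 0.5359 -0.0448  0.0445] open 0.06028729547129467 F [-1.4716 -3.8234  1.4767] g 1.5193752944469452
ptr 32 [338 250] [331.4375 243.4062] rack mm -53.55964853466851 -106.03983455462966
mark 70 [329.5571 257.3571] [329.5571 257.3571] rack mm -48.00290803427088 -89.86017476413228
```

View pics/v5.png

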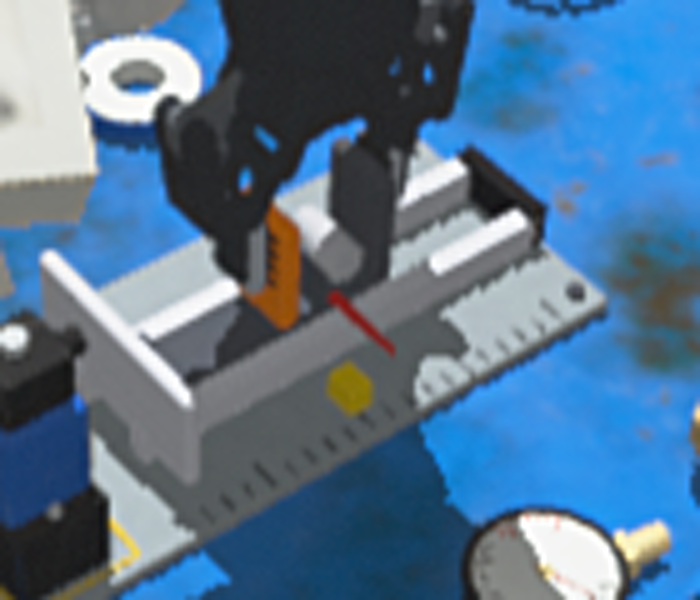

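The leg has slid about 68 mm, with the pointer tip at crop (392,352) and the mark at (350,388). That leaves about 14–15 mm to go.

Scaled: 1.4 cm / 75 = 0.0187, 1.1 cm / 75 = 0.0147.

Call:
{"name": "servo_tool", "arguments": {"moves": [[0.0003,0.004,0,0],[0.0005,0.0093,0,0],[0.0008,0.0147,0,0],[0.0009,0.0187,0,0],[0.0009,0.0187,0,0],[0.0009,0.0187,0,0],[0.0009,0.0187,0,0]]}}

```text
time: 15.17
ee_pos: [0.5366, -0.0313, 0.0446]
tcp_rot: [180.0, -0.0, 177.3]
wrist_force: [-2.5, -3.0, 2.0]
opening: 0.0602
grasp_force: 1.7
```

Run:
```python
from h import *
np.set_printoptions(precision=4,suppress=True)
look(6)
cv2.imwrite("pics/v6.png",cv2.resize(cv2.imread("pics/s6.png")[225:275,300:360],None,fx=10,fy=10,interpolation=cv2.INTER_CUBIC))
# where pointer bar and clip centre should appear with the pointer on the mark
c=rk(-48,-91.5,0)
for n,P in(("clip top corners",[rk(-48+x,-91.5+y,22) for x,y in[(-8,-6),(8,-6),(8,6),(-8,6)]]),("ptr bar at mark",[rk(x,-91.5,31) for x in(-53,-20)])): print(n,proj("scene",P))
```

```text
15.1667 [ 0.5366 -0.0313  0.0446] open 0.06020366501925541 F [-2.5485 -2.9603  1.9891] g 1.7123793438076973
ptr 29 [332 253] [325.7586 246.    ] rack mm -52.81349362122433 -91.38052995135307
mark 70 [329.5571 257.3571] [329.5571 257.3571] rack mm -48.00290803427088 -89.86017476413228
clip top corners [[335.216  255.6892]
 [330.1842 250.9411]
 [325.4788 253.5559]
 [330.4953 258.3515]]
ptr bar at mark [[332.1065 253.0295]
 [321.8058 243.3046]]
```

View pics/v6.png

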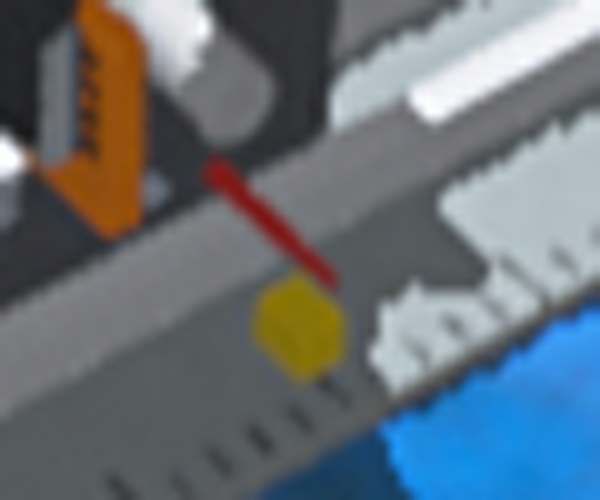

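The pointer bar runs from (321,242) to (333,253) and points at the clip's far corner. By difference the leg is 0–2 mm short of the mark's centre, so it is on the mark with the lever open. I'll start squeezing in small steps, shifting the hand back by half the closure each time, so that hand v minus half the opening stays near -35 mm.

Scaled: -0.18 cm / 75 = -0.0024, -0.12 cm / 75 = -0.0016.

Call:
{"name": "servo_tool", "arguments": {"moves": [[0,-0.0008,0,0],[-0.0001,-0.0016,0,0],[-0.0001,-0.0024,0,0],[-0.0001,-0.0024,0,0],[-0.0001,-0.0024,0,0]], "claw": 0.35, "force": 25}}

```text
time: 15.63
ee_pos: [0.5367, -0.0332, 0.045]
tcp_rot: [-180.0, 0.0, 177.3]
wrist_force: [-4.1, -4.9, 5.3]
opening: 0.0556
grasp_force: 8.0
```

Scaled: -0.3 cm / 75 = -0.004, -0.24 cm / 75 = -0.0032.

Call:
{"name": "servo_tool", "arguments": {"moves": [[0,-0.0011,0,0],[-0.0001,-0.0021,0,0],[-0.0001,-0.0032,0,0],[-0.0001,-0.004,0,0],[-0.0001,-0.004,0,0],[-0.0001,-0.004,0,0]], "claw": 0.42}}

```text
time: 16.13
ee_pos: [0.5368, -0.0363, 0.0456]
tcp_rot: [-180.0, 0.1, 177.3]
wrist_force: [-4.9, -4.0, 10.0]
opening: 0.0502
grasp_force: 8.0
```

Run:
```python
from h import *
np.set_printoptions(precision=4,suppress=True)
look(7);o=get_obs();print("lug v mm",(o["ee_pos"][:2]@V-o["opening"]/2)*1e3)
```

```text
16.1333 [ 0.5368 -0.0363  0.0456] open 0.050239986548152614 F [-4.9384 -3.9823 10.01  ] g 8.023454770445824
ptr 26 [332 253] [326.2308 246.6923] rack mm -52.81349362122433 -91.38052995135307
mark 70 [329.5571 257.3571] [329.5571 257.3571] rack mm -48.00290803427088 -89.86017476413228
lug v mm -34.974943855773304
```

Scaled: -0.24 cm / 75 = -0.0032, -0.16 cm / 75 = -0.0021.

Call:
{"name": "servo_tool", "arguments": {"moves": [[0,-0.0011,0.0007,0],[-0.0001,-0.0021,0.0013,0],[-0.0001,-0.0032,0.0013,0],[-0.0001,-0.0032,0.0013,0],[-0.0001,-0.0032,0.0013,0]], "claw": 0.47}}

```text
time: 16.6
ee_pos: [0.5368, -0.0386, 0.0461]
tcp_rot: [-180.0, 0.1, 177.3]
wrist_force: [-3.4, -4.5, 6.9]
opening: 0.0457
grasp_force: 8.0
```

Scaled: -0.16 cm / 75 = -0.0021, -0.12 cm / 75 = -0.0016.

Call:
{"name": "servo_tool", "arguments": {"moves": [[0,-0.0008,0.0007,0],[-0.0001,-0.0016,0.0013,0],[-0.0001,-0.0021,0.0013,0],[-0.0001,-0.0021,0.0013,0],[-0.0001,-0.0021,0.0013,0],[-0.0001,-0.0021,0.0013,0]], "claw": 0.52}}

```text
time: 17.1
ee_pos: [0.5367, -0.0401, 0.0467]
tcp_rot: [-180.0, 0.0, 177.3]
wrist_force: [1.9, -4.5, 2.6]
opening: 0.0414
grasp_force: 23.7
```

Run:
```python
from h import *
np.set_printoptions(precision=4,suppress=True)
look(8);o=get_obs();print("lug v mm",(o["ee_pos"][:2]@V-o["opening"]/2)*1e3)
```

```text
17.1 [ 0.5367 -0.0401  0.0467] open 0.041397890456333956 F [ 1.8945 -4.4827  2.6189] g 23.74819189310074
ptr 24 [332 253] [325.25   246.0417] rack mm -52.81349362122433 -91.38052995135307
mark 70 [329.5571 257.3571] [329.5571 257.3571] rack mm -48.00290803427088 -89.86017476413228
lug v mm -34.60127596976603
```

Scaled: 0.1 cm / 75 = 0.0013, 0.06 cm / 75 = 0.0008.

Call:
{"name": "servo_tool", "arguments": {"moves": [[0,0.0004,0,0],[0,0.0008,0,0],[0.0001,0.0013,0,0],[0.0001,0.0013,0,0],[0.0001,0.0013,0,0],[0.0001,0.0013,0,0],[0.0001,0.0013,0,0],[0.0001,0.0013,0,0],[0.0001,0.0013,0,0]], "claw": 0.6, "force": 35}}

```text
time: 17.9
ee_pos: [0.5367, -0.0389, 0.0468]
tcp_rot: [180.0, 0.0, 177.3]
wrist_force: [2.7, -4.1, 4.3]
opening: 0.0413
grasp_force: 35.0
```

Run:
```python
from h import *
np.set_printoptions(precision=4,suppress=True)
look(9);o=get_obs();print("lug v mm",(o["ee_pos"][:2]@V-o["opening"]/2)*1e3)
# pointer bar lines, start vs now: slide by line fit, and clip centroid
for f in("scene0","s9"):
    s=cv2.imread(f"pics/{f}.png");P=px(s,(0,120,60),(6,255,255),(290,210,400,290),"r")
    w=np.array([onz("scene",p,.031)[:2]-O for p in P]);print(f,"bar mean rack",(w@U).mean()*1e3,(w@V).mean()*1e3)
# valves undisturbed: image differences near row before the leg moved vs now
d=cv2.absdiff(cv2.imread("pics/s3.png"),cv2.imread("pics/s9.png"))[240:350,160:255].max(2);print("changed px in row",(d>40).sum())
```

```text
17.9 [ 0.5367 -0.0389  0.0468] open 0.04126549309687612 F [ 2.7398 -4.0848  4.3095] g 34.99844670295715
ptr 29 [332 253] [325.4483 246.6552] rack mm -52.81349362122433 -91.38052995135307
mark 69 [329.5652 257.4348] [329.5652 257.4348] rack mm -48.17622009155873 -89.74253927055882
lug v mm -33.18326419365172
scene0 bar mean rack -32.36746644915212 -174.72375931108309
s9 bar mean rack -31.55219452497988 -91.65163947606707
changed px in row 0
```

The lever is home (opening 41.3 mm, grip 35 N). The slide is about 83–84 mm against a target of about 83, and the row of valves is unchanged. Handing in.

```bash
python3 -c "
from workcell import *
print(job_done())"
```

```text
the job is handed in; nothing more can be done
None
```

The job is handed in, with no verdict returned: the valve stands free in its bay, coil on the robot side, and the hand still squeezes the lever home at 35 N, pointer on the mark to about 1–2 mm by camera; I viewed 11 pictures, one over the limit of 10.

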